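Fetch the drying tier from behind the canister and stack it

TASK

Set the steel canister that stands in front of the clear riser aside, slide the slatted drying tier out from under the riser's roof, and stack it on the lower frame with all four posts fully down in the corner sockets. Then stand the canister upright back on its cork disc. Set both down gently rather than dropping them, never lay either on its side, and leave the bowl, bottle and jar where they are.

Things in the scene. Friction and masses are not known exactly. Their poses are not given: they have to be found in the camera images.
- riser: Clear acrylic riser on a grey base board 300 (x) x 166 (y) x 8 mm, fixed. Origin: centre of the board's underside, on the table. Its open front is -x, roughly facing the robot. Over the rear, x = +22 to +150 mm, side walls (154 mm apart inside), back wall (inner face x = +144) and a roof, 96 to 102 mm above the table, aluminium strip on its front edge. In front, x = -150 to +22, the board is open.
- riser_spot (a point): Centre of the flush cork disc (76 mm diameter) on the riser's base board, at riser x = -88 mm, on the board's top (8 mm above the table). The canister starts here and belongs here. Axes as the riser's.
- riser_home (a point): Point on the top of the riser's base board at riser x = +50 mm, under the roof, where the tier's origin starts (within 6 mm). Axes as the riser's.
- canister: Round steel canister, 66 mm diameter, 92 mm tall, with a fixed white lid (68 mm diameter, up to 106 mm) and a round lid knob to lift it by, 30 mm diameter from 112 to 142 mm above the bottom (22 mm where it meets the lid). 0.2 to 0.5 kg. Origin: centre of its underside, z up. Starts on the cork disc, in the tier's way out.
- tier: Loose drying tier, 0.25 to 0.45 kg: slatted aluminium deck 170 (x) x 130 (y) mm, 38 to 42 mm above its feet, on four 12 mm round posts at x = +-70, y = +-52 mm, feet tapering to 7 mm over the last 8 mm. Origin: centre between the feet, at their level, z up; same after a half turn. Starts on the board under the roof, x along the riser's within 0.03 rad, its front (-x) 60 mm sticking out.
- tier_spine (a point): Centre of the tier's wooden spine bar, 70 mm above the feet, the balance point. Bar 170 mm long (x), 10 wide (y), 16 tall, 20 mm clear above the deck, on 8 mm uprights at x = +-70 mm. Its front end, clear of the roof, can be pinched from above to drag the tier out along the riser's -x on its board; after 115 to 125 mm it is out from under the roof and can be lifted at this point.
- frame: Lower drying frame, fixed: wooden board 184 (x) x 146 (y) x 8 mm with small white pieces on it (part of it, up to 24 mm high) and four aluminium corner posts at x = +-70, y = +-52 mm, each topped by a 30 x 30 mm socket block, top 65 mm above the table, with a 17 x 17 mm square hole 14 mm deep. Origin: centre of the board's underside, on the table.
- frame_seat (a point): Centre of the lower frame at the level of the socket floors, 51 mm above the table: the seated tier's origin lies here, its x axis along the frame's x either way round. Axes as the frame's.
- bowl: Bystander: open steel mixing bowl, 130 mm diameter, 60 mm high; origin under its centre.
- bottle: Bystander: clear bottle, 62 mm diameter, 190 mm tall; origin under its centre.
- jar: Bystander: glass jar with a black cap, 64 mm diameter, 85 mm tall; origin under its centre.
There are look-alikes about, which are no part of the job. Leave any red look-alike of the tier alone.

How it is judged (in metres and radians):
On the way, in this order (a step that is already met when the one before it is completed fails the run):
1. the canister stands upright and released, its centre more than 100 mm from its disc's centre, and the tier is still in its place under the roof (within 26 mm) (angle between canister's own z axis and vertical below 0.1 rad and linear speed of canister below 0.02 m/s and contact force between each of the fingers, the arm and canister below 0.1 N and horizontal distance between canister and riser_spot above 0.1 m and horizontal distance between tier and riser_home below 0.026 m), for 0.2 s.
2. the tier stands released on the lower frame, all four posts down in the sockets (horizontal distance between tier and frame_seat below 0.006 m and z of tier in the frame of frame_seat between -0.004 and 0.004 m and angle between the x axis of tier and the x axis of frame, either way round below 0.06 rad and angle between tier's own z axis and vertical below 0.05 rad and linear speed of tier below 0.02 m/s and contact force between each of the fingers, the arm and tier below 0.1 N), for 0.2 s.
At the end, for the whole second after the job is handed in: Tier released, at rest on the lower frame: within 6 mm sideways and 4 mm in height of frame_seat, x axes aligned within 0.06 rad (either way round), level within 0.05 rad. Canister released, at rest on the riser board: within 15 mm of the disc's centre, 4 mm in height, upright within 0.1 rad (all of step 2 and angle between canister's own z axis and vertical below 0.1 rad and linear speed of canister below 0.02 m/s and contact force between each of the fingers, the arm and canister below 0.1 N and horizontal distance between canister and riser_spot below 0.015 m and z of canister in the frame of riser_spot between -0.004 and 0.004 m); the robot touches nothing.
It fails at once if the tier is dropped (moves faster than 0.7 m/s, a fall of about 25 mm, with nothing of the robot touching it) (contact force between each of the fingers, the arm and tier below 0.1 N and linear speed of tier above 0.7 m/s).
It fails at once if the canister is dropped (moves faster than 0.7 m/s, a fall of about 25 mm, with nothing of the robot touching it) (contact force between each of the fingers, the arm and canister below 0.1 N and linear speed of canister above 0.7 m/s).
It fails at once if the tier is tipped by more than 0.8 rad (angle between tier's own z axis and vertical above 0.8 rad).
It fails at once if the canister is tipped by more than 0.8 rad (angle between canister's own z axis and vertical above 0.8 rad).
It fails at once if the bowl, bottle or jar is moved by more than 30 mm or tipped (distance of any of bowl, bottle, jar from where it was at the start of the episode above 0.03 m or angle between any of bowl, bottle, jar's own z axis and vertical above 0.4 rad).
It also fails if it takes over 72 s, if anything falls off the work surface, if the arm or the gripper's body presses on something with over 40 N, if the wrist force passes 120 N, or if a joint passes its speed limit or range.

ROBOT

A 6-joint arm with a two-finger parallel gripper is mounted at the origin on the work surface. World frame = base frame: x ahead of the robot, y to its left, z up, the work surface at z = 0. Lengths are in mm, angles in rad, forces in N, time in s.
With the tool pointing down it reaches from about 350 to 875 mm from the base axis. Payload 4.2 kg.
Tool frame: the origin (TCP) lies at the very end of the fingers, on their centre line; the grasp point (between the pads) lies 19 mm behind it; z points along the fingers, y is the direction in which the jaws open and shut (so a half turn about z gives the same grasp; the last joint's range is limited). The gripper opens to 85 mm and grips with 20 to 120 N. Pads are 22 mm wide; open, the fingers measure 114 mm over their backs; the gripper's body (76 mm by 85 mm) begins 54 mm behind the grasp point. The pads swing forward as they close: fully open they stand 13 mm farther back than shut.
Start: joints at [1.378, 0.385, 0.008, 0, -1.194, -0.259], TCP at [272.832, 562.283, 231.312] pointing down, gripper open.
Joint ranges: [-3.14, 3.14], [-1.21, 2.06], [-1.07, 1.41], [-3.16, 2.05], [-2.99, -0.16], [-3.1, 3.1]. Speed limits (rad/s): [2.79, 2.79, 3.14, 3.14, 3.14, 3.14].

INTERFACE

Orientations are given as a unit quaternion [x, y, z, w].
In Python, from bench import arm, optics, job gives the robot as it stands.
- The arm moves only by the tool send_rows, never from a script. Its argument "steps" is a list that holds one entry, the list of rows, each a list of 5 numbers: the shift along the tool's x, y, z in cm, then the turn about the tool's z in rad, then the opening, from 0 (shut) to 1 (fully open). A call has 1 to 10 rows; each row shifts and turns the pose as measured when the row begins, along the tool's axes as they then stand; what a row does not reach is not made up. A row lasts 1/12 s, in which the tool goes at most 41.7 mm and 7.16 degrees, less where a joint would pass 70% of its speed; a pose out of reach is approached as far as the arm can. A call with a gripper value outside its range is refused whole. The fingers move at their own pace and stop on an object; the grip force is fixed at half the most. Time passes only in rows, so rows that do not move let the fingers close. It gives the time, the measured TCP pose, the force and the opening at its end, in the units of the state.
- arm.read_state(): the state, without advancing time (a new reading comes with each control period).
- optics.get_image(name): name is "scene" or "top"; returns (picture, depth): 480x640x3 uint8, blue, green, red; 480x640 float32, mm along the optical axis (not along the pixel's ray), 0 where there is no reading.
- optics.get_calibration(name): a dict with "K" (3x3 intrinsics, pixels), "rvec" (rotation vector, rad) and "tvec" (3), from world to camera coordinates, as OpenCV has them. Camera axes: x right, y down, z forward; pixel columns grow to the right and rows downward; lengths in mm; the calibration is good to about 2 mm. A picture is of the moment at which its call begins. get_calibration takes no time and is no camera call.
- job.job_done(): hands the job in, once; it reports no verdict.
The state is a dict: "clock": time; "joints": joint angles; "joint_vel": joint speeds; "joint_efforts": joint torques, N m; "position": TCP position; "ee_rot": TCP orientation; "contact_force": force on the tool from outside, world axes, zero at the start; "wrist_torque": the same for the moment, N m; "gripper_width": finger opening in mm.
Only numpy, scipy, OpenCV 4.12 (cv2) and the standard library are available. Lean on these libraries where they do the work, as an engineer would, in place of code of your own. Each camera call takes 0.05 s, during which the arm holds its last target. There are 200 camera calls.

## Working session

There is one attempt and no reset: what is moved stays moved. The work goes in short steps, Python scripts to look and compute and a tool call to move; the robot and the scene stay as the last step left them, time stands still between calls to the robot, and variables do not carry over. Pictures are saved under pics/ and viewed, about 8 in all and at most 12, crops included, and the job is handed in when it is done.

Besides the shell and the picture viewer there is one more tool, called as name([rows], argument=value, ...), one row to a line, values as JSON. send_rows: Moves the arm, as the interface text tells. Its arguments: {"type":"object","properties":{"steps":{"type":"array","items":{"type":"array","items":{"type":"array","items":{"type":"number"}}}}},"required":["steps"]}

```bash
ls; mkdir -p pics; cat > h.py <<'E'
import numpy as np, cv2
from bench import arm, optics, job
from scipy.spatial.transform import Rotation as R
def cam(n):
    c=optics.get_calibration(n); return np.array(c["K"],float),cv2.Rodrigues(np.array(c["rvec"],float))[0],np.array(c["tvec"],float).ravel()
def grab(n):
    im,d=optics.get_image(n); np.savez('last_'+n,im=im,d=d); return im,d
def world(n,d):
    K,Rm,t=cam(n); v,u=np.mgrid[:480,:640]
    p=np.stack([(u-K[0,2])/K[0,0]*d,(v-K[1,2])/K[1,1]*d,d],-1)
    return (p-t)@Rm
def ray(n,u,v,z):
    K,Rm,t=cam(n); r=Rm.T@np.linalg.inv(K)@[u,v,1]; o=-Rm.T@t
    return o+r*(z-o[2])/r[2]
def proj(n,P):
    K,Rm,t=cam(n); q=(np.atleast_2d(P)@Rm.T+t)@K.T; return q[:,:2]/q[:,2:]
E
python3 - <<'E'
from h import *
for n in("scene","top"):
    im,d=grab(n); cv2.imwrite(f'pics/{n}0.png',im)
    K,Rm,t=cam(n); print(n,K[0,0],-Rm.T@t,Rm.round(2).tolist())
s=arm.read_state(); print(s)
E
```

```text
pics
scene 556.2799147510401 [1738.85804338 -356.58804301  914.59164346] [[0.3, 0.95, -0.02], [0.53, -0.18, -0.83], [-0.8, 0.24, -0.56]]
top 559.3847804818063 [ 365.2837836     2.3809284  1279.46821262] [[-0.01, -1.0, -0.01], [-0.99, 0.01, -0.17], [0.17, 0.0, -0.99]]
{'clock': 0.1, 'joints': array([ 1.37764207e+00,  3.85442942e-01,  6.77911171e-03, -4.37651808e-04,
       -1.19402754e+00, -2.58594957e-01]), 'joint_vel': array([ 0.00115127, -0.00213153,  0.00443962,  0.00183214, -0.00214805,
       -0.00078967]), 'joint_efforts': array([-5.36385528e-05, -3.93317592e+01,  1.88931048e+01,  4.19789582e+00,
       -2.56429703e-03,  5.43966280e-06]), 'position': array([272.59570914, 561.83656426, 230.35926614]), 'ee_rot': array([ 9.74580069e-01, -2.24037385e-01, -1.72294071e-04,  9.53670327e-04]), 'contact_force': array([-0.0191265 ,  0.67237496,  0.38494291]), 'wrist_torque': array([ 0.0262498 , -0.00447493,  0.0159144 ]), 'gripper_width': 85.37987164317711}
```

View pics/top0.png

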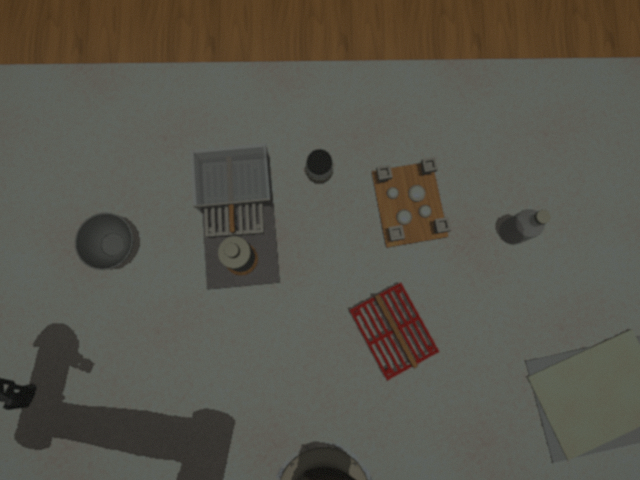

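View pics/scene0.png

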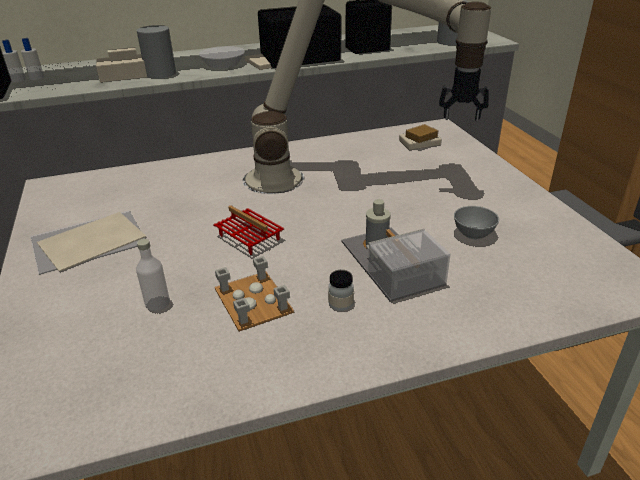

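The top picture shows the riser at (195–280, 147–290), with the canister's knob at about (235, 243). The spine front is at (232, 215), the frame sockets at (384,173), (429,165), (442,226) and (397,233), the jar at (319,163), the bowl at (104,241) and the bottle at (525,226). The red decoy is at (393,330). The scene view agrees with this. Next I'll zoom in.

```bash
python3 - <<'E'
from h import *
z=np.load('last_top.npz'); im,d=z['im'],z['d']
c=cv2.convertScaleAbs(im[140:300,188:454],alpha=1.7); cv2.imwrite('pics/crop1.png',cv2.resize(c,None,fx=3,fy=3,interpolation=cv2.INTER_CUBIC))
W=world('top',d)
def blob(zlo,zhi,u0,u1,v0,v1):
    m=np.zeros((480,640),np.uint8); m[v0:v1,u0:u1]=1
    m&=((W[...,2]>zlo)&(W[...,2]<zhi)&(d>0)).astype(np.uint8)
    n,l,s,cc=cv2.connectedComponentsWithStats(m)
    for i in range(1,n):
        if s[i,4]>8: p=W[l==i]; print((zlo,zhi),s[i,4],cc[i].round(1),p.mean(0).round(1),np.median(p,0).round(1))
blob(130,165,200,280,200,290)  # knob
blob(100,125,200,280,215,290)  # lid
blob(55,75,365,460,150,255)    # sockets
blob(78,95,190,280,190,240)    # spine
blob(75,95,300,340,140,190)
E
```

```text
(130, 165) 181 [231.2 249.8] [514.6 184.3 149. ] [514.2 184.3 150.3]
(100, 125) 635 [234.3 252.3] [514.2 183.6 112.7] [511.6 180.6 112.7]
(55, 75) 161 [429.2 164.2] [ 715.2 -243.8   63.6] [ 715.7 -244.    63.7]
(55, 75) 157 [383.7 171.9] [ 698.6 -141.2   63.2] [ 698.1 -141.8   63.9]
(55, 75) 156 [442.  224.3] [ 577.9 -266.2   63.9] [ 578.2 -267.    64.3]
(55, 75) 156 [395.7 232.4] [ 560.9 -163.6   63.9] [ 561.4 -163.7   64.4]
(78, 95) 144 [230.9 217.3] [594.2 196.4  85.9] [594.5 196.2  86.1]
(75, 95) 508 [318.7 161. ] [719.2   4.2  84.8] [719.1   3.7  84.9]
```

View pics/crop1.png

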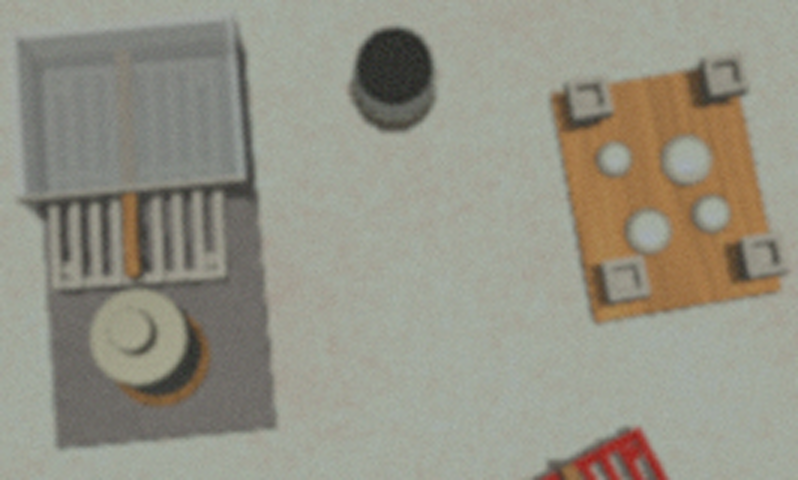

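The crop shows the board's front corners at crop pixels (58,447) and (275,428), the spine running from (128,190) to (133,278), and the four sockets clearly visible. The socket spacing measures 139 × 104 mm against 140 × 104 given, and the knob top is at 150 as expected.

```bash
cat >> h.py <<'E'
def plan(x,y,z,a=None):
    "a: world angle of tool x (mod pi); prints turn, then shift (cm) in tool axes after the turn"
    s=arm.read_state(); p=s['position']; q=R.from_quat(s['ee_rot']).as_matrix()
    a0=np.arctan2(q[1,0],q[0,0])
    t=0
    if a is not None: t=-((a-a0+np.pi/2)%np.pi-np.pi/2)
    M=q@R.from_euler('z',t).as_matrix()
    print('t',round(s['clock'],1),'pos',p.round(1),'a',round(a0,3),'F',s['contact_force'].round(1),'w',round(s['gripper_width'],1),'| turn',round(t,3),'shift',(M.T@(np.array([x,y,z])-p)/10).round(2))
E
python3 - <<'E'
from h import *
z=np.load('last_top.npz'); W=world('top',z['d']); d=z['d']
m=(W[...,2]>78)&(W[...,2]<95)&(d>0); k=np.zeros_like(m); k[190:240,190:280]=1; m&=k
p=W[m]; print('spine ext',p.min(0).round(),p.max(0).round())
f=lambda cx,cy,zz:ray('top',188+(cx-1)/3,140+(cy-1)/3,zz).round(1)
for c in [(58,447,8),(275,428,8),(258,192,8),(45,222,8),(128,192,86),(133,278,86),(22,199,102),(246,180,102),(57,290,50),(226,275,50)]: print(c,f(*c))
print('bowl',W[215:268,78:132][W[215:268,78:132][...,2]>40].mean(0))
for u,v in[(350,310),(402,284),(438,350),(390,378)]: print('red',ray('top',u,v,42).round())
plan(514.4,183.9,200,0)
E
```

```text
spine ext [563. 112.  79.] [654. 277.  95.]
(58, 447, 8) [445.  260.3   8. ]
(275, 428, 8) [457.8  96.4   8. ]
(258, 192, 8) [640.4 110.    8. ]
(45, 222, 8) [618.4 274.6   8. ]
(128, 192, 86) [624.5 198.   86. ]
(133, 278, 86) [561.  193.3  86. ]
(22, 199, 102) [616.6 271.5 102. ]
(246, 180, 102) [628.9 110.7 102. ]
(57, 290, 50) [558.5 255.4  50. ]
(226, 275, 50) [568.5 130.   50. ]
bowl [553.07998468 490.38917332  74.10202168]
red [393. -61.  42.]
red [ 449. -177.   42.]
red [ 306. -249.   42.]
red [ 248. -144.   42.]
t 0.1 pos [272.6 561.8 230.4] a -0.452 F [-0.   0.7  0.4] w 85.4 | turn -0.452 shift [24.18 37.79  3.08]
```

send_rows([
  [[0,0,0,-0.106,1],[0,0,0,-0.106,1],[0,0,0,-0.106,1],[0,0,0,-0.106,1],[0,0,0,-0.106,1]],
])

```text
clock: 0.52
position: [271.9, 560.2, 226.9]
ee_rot: [0.999, 0.05, -0.002, 0.004]
contact_force: [0.1, 0.8, 0.5]
gripper_width: 85.4
```

```bash
python3 -c "
from h import *
plan(514.4,183.9,200,0.077)"
```

```text
t 0.5 pos [271.9 560.2 226.9] a 0.101 F [0.1 0.8 0.5] w 85.4 | turn 0.024 shift [21.3  39.37  2.91]
```

send_rows([
  [[1.95,3.6,0,0.024,1],[1.95,3.6,0,0,1],[1.95,3.6,0,0,1],[1.95,3.6,0,0,1],[1.95,3.6,0,0,1],[1.95,3.6,0,0,1],[1.95,3.6,0,0,1],[1.95,3.6,0,0,1],[1.95,3.6,0,0,1],[1.95,3.6,0,0,1]],
])

```text
clock: 1.35
position: [495.8, 214.1, 223.3]
ee_rot: [0.999, 0.047, -0.005, 0.007]
contact_force: [1.0, 0.6, 0.4]
gripper_width: 85.5
```

```bash
python3 -c "
from h import *
plan(514.4,183.9,180,0.077)"
```

```text
t 1.4 pos [495.8 214.1 223.3] a 0.094 F [1.  0.6 0.4] w 85.5 | turn 0.017 shift [1.67 3.09 4.35]
```

send_rows([
  [[0.6,1.2,1.4,0.017,1],[0.6,1.2,1.4,0,1],[0.5,0.7,1.4,0,1],[0,0,0,0,1]],
])

```text
clock: 1.68
position: [518.4, 174.8, 179.7]
ee_rot: [0.999, 0.033, -0.005, 0.007]
contact_force: [-1.1, 0.2, -0.4]
gripper_width: 85.1
```

```bash
python3 -c "
from h import *
plan(514.4,183.9,120,0.077)"
```

```text
t 1.7 pos [518.4 174.8 179.7] a 0.065 F [-1.1  0.2 -0.4] w 85.1 | turn -0.012 shift [-0.27 -1.02  5.96]
```

send_rows([
  [[-0.3,-1.0,0.5,-0.012,1],[0,0,1.4,0,1],[0,0,1.3,0,1],[0,0,1.3,0,1],[0,0,0.9,0,1],[0,0,0,0,1]],
])

```text
clock: 2.18
position: [513.2, 188.9, 125.1]
ee_rot: [0.999, 0.041, -0.004, 0.006]
contact_force: [-0.0, -0.2, -0.9]
gripper_width: 85.2
```

```bash
python3 -c "
from h import *
plan(514.4,183.9,120,0.077)"
```

```text
t 2.2 pos [513.2 188.9 125.1] a 0.082 F [-0.  -0.2 -0.9] w 85.2 | turn 0.005 shift [0.08 0.51 0.52]
```

Now I close on the knob.

send_rows([
  [[0.1,0.5,0.45,0,1],[0,0,0,0,1],[0,0,0,0,0.5],[0,0,0,0,0.2],[0,0,0,0,0],[0,0,0,0,0],[0,0,0,0,0],[0,0,0,0,0],[0,0,0,0,0],[0,0,0,0,0]],
])

```text
clock: 3.02
position: [515.9, 186.0, 123.9]
ee_rot: [0.999, 0.042, -0.001, 0.005]
contact_force: [0.4, 0.6, -0.6]
gripper_width: 28.1
```

```bash
python3 -c "
from h import *
plan(470,20,126,0.077)"
```

```text
t 3.0 pos [515.9 186.  123.9] a 0.085 F [ 0.4  0.6 -0.6] w 28.1 | turn 0.008 shift [-5.85 16.19 -0.04]
```

send_rows([
  [[0,0,0,0,0.7],[0,0,0,0,0.7],[0,0,0.5,0,0.7],[0,0,0.3,0,0.7],[0,0,0,0,0],[0,0,0,0,0],[0,0,0,0,0],[0,0,0,0,0],[0,0,0,0,0],[0,0,0,0,0]],
])

```text
clock: 3.85
position: [516.0, 185.7, 115.3]
ee_rot: [0.999, 0.043, -0.001, 0.005]
contact_force: [-0.3, -0.4, 0.4]
gripper_width: 28.9
```

```bash
python3 -c "
from h import *
plan(470,20,126,0.077)"
```

```text
t 3.9 pos [516.  185.7 115.3] a 0.085 F [-0.3 -0.4  0.4] w 28.9 | turn 0.008 shift [-5.87 16.17 -0.89]
```

send_rows([
  [[0,0,-0.7,0,0],[0,0,-1.2,0,0],[0,0,-1.2,0,0],[0,0,-1.2,0,0],[0,0,0,0,0]],
])

```text
clock: 4.27
position: [513.1, 185.0, 157.0]
ee_rot: [0.999, 0.042, -0.006, 0.007]
contact_force: [0.6, 0.5, -2.5]
gripper_width: 28.6
```

```bash
python3 -c "
from h import *
plan(470,20,135,0.077)"
```

```text
t 4.3 pos [513.1 185.  157. ] a 0.083 F [ 0.6  0.5 -2.5] w 28.6 | turn 0.006 shift [-5.54 16.09  2.48]
```

send_rows([
  [[-0.5,1.4,0,0,0],[-0.7,2.0,0,0,0],[-0.7,2.0,0,0,0],[-0.7,2.0,0,0,0],[-0.7,2.0,0,0,0],[-0.7,2.0,0,0,0],[-0.7,2.0,0.4,0,0],[-0.5,1.2,0.6,0,0],[0,0,0,0,0],[0,0,0,0,0]],
])

```text
clock: 5.1
position: [463.0, 25.0, 141.8]
ee_rot: [0.999, 0.04, -0.013, 0.007]
contact_force: [0.6, 1.2, -4.0]
gripper_width: 28.6
```

```bash
python3 -c "
from h import *
plan(470,20,107.5,0.077)"
```

```text
t 5.1 pos [463.   25.  141.8] a 0.081 F [ 0.6  1.2 -4. ] w 28.6 | turn 0.004 shift [0.75 0.51 3.42]
```

send_rows([
  [[0,0,0.8,0,0],[0,0,0.8,0,0],[0,0,0.6,0,0],[0,0,0.4,0,0],[0,0,0.2,0,0],[0,0,0,0,0]],
])

```text
clock: 5.6
position: [463.0, 27.0, 109.4]
ee_rot: [0.999, 0.042, -0.013, 0.007]
contact_force: [-0.0, 0.5, -3.6]
gripper_width: 28.8
```

```bash
python3 -c "
from h import *
plan(470,20,107.5,0.077)"
```

```text
t 5.6 pos [463.   27.  109.4] a 0.084 F [-0.   0.5 -3.6] w 28.8 | turn 0.007 shift [0.65 0.75 0.19]
```

send_rows([
  [[0,0,0.15,0,0],[0,0,0.1,0,0],[0,0,0.1,0,0]],
])

```text
clock: 5.85
position: [464.2, 27.4, 107.7]
ee_rot: [0.999, 0.043, -0.012, 0.008]
contact_force: [-3.1, 0.6, 6.2]
gripper_width: 28.3
```

send_rows([
  [[0,0,0,0,0.4],[0,0,0,0,0.6],[0,0,0,0,1],[0,0,0,0,1],[0,0,0,0,1],[0,0,-0.8,0,1],[0,0,-1.5,0,1],[0,0,-2,0,1],[0,0,-2,0,1],[0,0,0,0,1]],
])

```text
clock: 6.68
position: [468.2, 28.9, 177.1]
ee_rot: [0.999, 0.044, -0.009, 0.007]
contact_force: [0.6, 0.8, 0.3]
gripper_width: 85.2
```

```bash
python3 - <<'E'
from h import *
im,d=grab('top'); W=world('top',d)
m=(d>0)&(W[...,2]>134)&(W[...,2]<150)&(abs(W[...,0]-464)<50)&(abs(W[...,1]-27)<50)
print('knob',W[m].mean(0).round(1),m.sum())
m=(d>0)&(W[...,2]>98)&(W[...,2]<112)&(abs(W[...,0]-464)<50)&(abs(W[...,1]-27)<50)
print('lid',W[m].mean(0).round(1),m.sum())
cv2.imwrite('pics/top1.png',cv2.resize(cv2.convertScaleAbs(im[130:310,180:460],alpha=1.7),None,fx=2.8,fy=2.8,interpolation=cv2.INTER_CUBIC))
plan(576,194.2,170,0.077)
E
```

```text
knob [449.9  20.2 139.8] 5
lid [445.4  21.  104.3] 302
t 6.7 pos [467.2  28.8 175.5] a 0.088 F [ 0.  -0.5 -0.1] w 85.3 | turn 0.011 shift [ 12.13 -15.66   0.07]
```

View pics/top1.png

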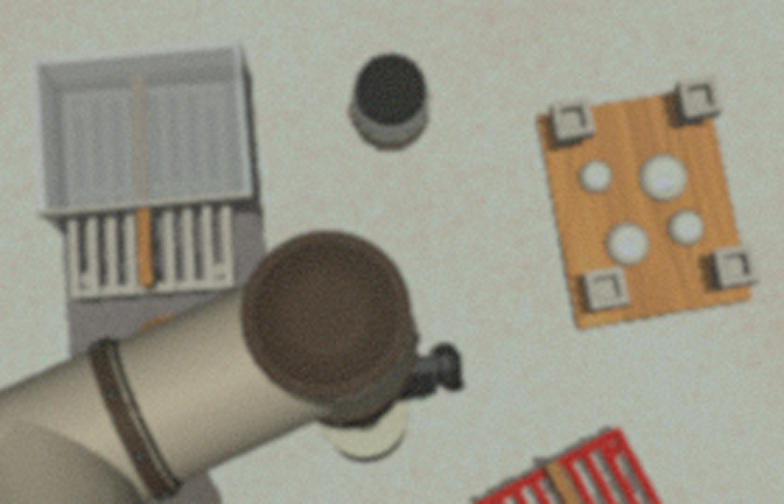

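The arm hides most of the canister, but its lid shows at the right height (about 104–106), so it is standing. The tier is still in place, with the spine's front end at (147,283). I'll move on to the spine.

send_rows([
  [[1.2,-1.6,0,0.01,1],[1.8,-2.4,0,0,1],[1.8,-2.4,0,0,1],[1.8,-2.4,0,0,1],[1.8,-2.4,0,0,1],[1.8,-2.4,0,0,1],[1.0,-1.2,0,0,1],[0,0,0,0,1],[0,0,0,0,1]],
])

```text
clock: 7.48
position: [567.1, 190.0, 165.6]
ee_rot: [0.999, 0.036, -0.015, 0.008]
contact_force: [-0.1, -0.6, -0.6]
gripper_width: 85.4
```

```bash
python3 - <<'E'
from h import *
plan(576,194.2,58,0.077)
im,d=grab('scene'); W=world('scene',d)
m=(d>0)&(W[...,2]>136)&(W[...,2]<148)&(abs(W[...,0]-464)<60)&(abs(W[...,1]-27)<60)
print('knob',np.median(W[m],0).round(1),W[m].min(0),W[m].max(0),m.sum())
E
```

```text
t 7.5 pos [567.1 190.  165.6] a 0.073 F [-0.1 -0.6 -0.6] w 85.4 | turn -0.004 shift [ 1.25 -0.52 10.72]
knob [464.5  25.8 141.3] [448.92752189  12.56547476 136.31450401] [478.08163053  39.52746677 147.91921992] 61
```

send_rows([
  [[0.6,-0.25,0.8,0,1],[0.6,-0.25,1.5,0,1],[0,0,2,0,1],[0,0,1.5,0,1],[0,0,0.7,0,1],[0,0,0,0,1],[0,0,0,0,1]],
])

```text
clock: 8.12
position: [575.0, 189.1, 96.6]
ee_rot: [0.999, 0.034, -0.016, 0.009]
contact_force: [0.4, 0.3, -0.1]
gripper_width: 85.7
```

```bash
python3 - <<'E'
from h import *
plan(576,194.2,59,0.077)
E
```

```text
t 8.1 pos [575.  189.1  96.6] a 0.067 F [ 0.4  0.3 -0.1] w 85.7 | turn -0.01 shift [ 0.26 -0.56  3.74]
```

send_rows([
  [[0.2,-0.6,0.6,-0.01,1],[0,0,1.0,0,1],[0,0,1.0,0,1],[0,0,0.7,0,1],[0,0,0.2,0,1],[0,0,0,0,1]],
])

```text
clock: 8.62
position: [577.0, 195.6, 60.7]
ee_rot: [0.999, 0.039, -0.014, 0.007]
contact_force: [0.1, 0.6, -0.0]
gripper_width: 85.4
```

```bash
python3 - <<'E'
from h import *
plan(576,194.2,59,0.077)
E
```

```text
t 8.6 pos [577.  195.6  60.7] a 0.078 F [ 0.1  0.6 -0. ] w 85.4 | turn 0.001 shift [-0.11  0.13  0.17]
```

send_rows([
  [[0,0.1,0.1,0,0.5],[0,0,0,0,0.2],[0,0,0,0,0],[0,0,0,0,0],[0,0,0,0,0],[0,0,0,0,0],[0,0,0,0,0],[0,0,0,0,0]],
])

```text
clock: 9.28
position: [577.9, 195.0, 61.0]
ee_rot: [0.999, 0.039, -0.012, 0.007]
contact_force: [0.2, -0.7, -1.0]
gripper_width: 8.6
```

```bash
python3 - <<'E'
from h import *
c,s=np.cos(.077),np.sin(.077)
p=arm.read_state()['position']; plan(p[0]-120*c,p[1]-120*s,p[2],0.077)
E
```

```text
t 9.3 pos [577.9 195.   61. ] a 0.079 F [ 0.2 -0.7 -1. ] w 8.6 | turn 0.002 shift [-12.   -0.    0.3]
```

send_rows([
  [[-0.6,0,0,0,0],[-1.0,0,0,0,0],[-1.2,0,0,0,0],[-1.2,0,0,0,0],[0,0,0,0,0]],
])

```text
clock: 9.7
position: [534.1, 191.1, 60.9]
ee_rot: [0.999, 0.038, -0.013, 0.007]
contact_force: [-0.1, -0.1, -0.3]
gripper_width: 8.9
```

```bash
python3 - <<'E'
from h import *
c,s=np.cos(.077),np.sin(.077)
plan(577.9-120*c,195-120*s,61,0.077)
E
```

```text
t 9.7 pos [534.1 191.1  60.9] a 0.076 F [-0.1 -0.1 -0.3] w 8.9 | turn -0.001 shift [-7.61 -0.06  0.19]
```

send_rows([
  [[-0.6,0,0,0,0],[-1.2,0,0,0,0],[-1.4,0,0,0,0],[-1.4,0,0,0,0],[-1.2,0,0,0,0],[-0.6,0,0,0,0],[0,0,0,0,0],[0,0,0,0,0]],
])

```text
clock: 10.37
position: [464.7, 184.8, 61.6]
ee_rot: [0.999, 0.038, -0.014, 0.007]
contact_force: [1.4, 0.0, -1.6]
gripper_width: 8.9
```

```bash
python3 - <<'E'
from h import *
c,s=np.cos(.077),np.sin(.077)
plan(577.9-120*c,195-120*s,61,0.077)
E
```

```text
t 10.4 pos [464.7 184.8  61.6] a 0.076 F [ 1.4  0.  -1.6] w 8.9 | turn -0.001 shift [-0.63 -0.15  0.08]
```

send_rows([
  [[-0.5,-0.1,0,0,0],[-0.15,0,0,0,0],[0,0,0,0,0],[0,0,0,0,1],[0,0,0,0,1],[0,0,0,0,1],[0,0,-1.5,0,1],[0,0,-2.5,0,1],[0,0,-2.5,0,1],[0,0,0,0,1]],
])

```text
clock: 11.2
position: [462.7, 187.0, 128.8]
ee_rot: [0.999, 0.038, -0.014, 0.008]
contact_force: [0.5, 0.4, -0.2]
gripper_width: 85.3
```

```bash
python3 - <<'E'
from h import *
im,d=grab('top'); W=world('top',d)
cv2.imwrite('pics/top2.png',cv2.resize(cv2.convertScaleAbs(im[140:300,180:340],alpha=1.7),None,fx=3.6,fy=3.6,interpolation=cv2.INTER_CUBIC))
plan(530,190,110,0.077)
E
```

```text
t 11.2 pos [461.5 186.5 126.9] a 0.076 F [ 0.2 -1.1 -1.8] w 85.3 | turn -0.001 shift [6.91 0.15 1.48]
```

View pics/top2.png

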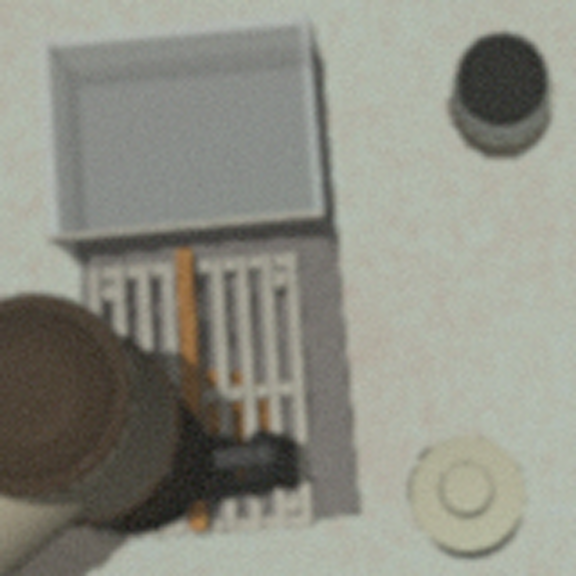

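The tier is out from under the roof: the spine's rear end is at crop (183,250), below the roof strip at about y=235, and its front end is at (200,528). The canister is standing at (467,488).

```bash
python3 - <<'E'
from h import *
a=ray('top',180+183/3.6,140+250/3.6,86);b=ray('top',180+200/3.6,140+528/3.6,86)
print(a,b,(a+b)/2,np.arctan2(*(a-b)[[1,0]]),np.linalg.norm(a-b), ray('top',180+295/3.6,140+253/3.6,50),ray('top',180+310/3.6,140+523/3.6,50))
m=(a+b)/2
plan(m[0],m[1],100,0.077)
E
```

```text
[611.58562229 196.72444692  86.        ] [443.81295658 183.75763281  86.        ] [527.69928944 190.24103986  86.        ] 0.07713465949311452 168.27300920744113 [616.3852014  132.70131118  50.        ] [448.57854483 122.24086114  50.        ]
t 11.2 pos [461.5 186.5 126.9] a 0.076 F [ 0.2 -1.1 -1.8] w 85.3 | turn -0.001 shift [6.71 0.09 2.48]
```

send_rows([
  [[1.2,0,0,0,1],[1.8,0,0.3,0,1],[1.8,0,0.5,0,1],[1.4,0,0.6,0,1],[0,0,0.4,0,1],[0,0,0,0,1]],
])

```text
clock: 11.75
position: [523.8, 190.2, 104.3]
ee_rot: [0.999, 0.038, -0.016, 0.009]
contact_force: [-0.6, 0.0, 0.1]
gripper_width: 85.6
```

```bash
python3 - <<'E'
from h import *
plan(527.7,190.2,60,0.077)
E
```

```text
t 11.8 pos [523.8 190.2 104.3] a 0.075 F [-0.6  0.   0.1] w 85.6 | turn -0.002 shift [ 0.53 -0.04  4.41]
```

send_rows([
  [[0.4,0,0.6,0,1],[0,0,1.0,0,1],[0,0,1.2,0,1],[0,0,1.0,0,1],[0,0,0.5,0,1],[0,0,0,0,1],[0,0,0,0,1]],
])

```text
clock: 12.33
position: [522.2, 188.5, 55.8]
ee_rot: [0.999, 0.038, -0.019, 0.01]
contact_force: [-0.1, -0.6, -0.1]
gripper_width: 85.0
```

```bash
python3 - <<'E'
from h import *
plan(527.7,190.2,60,0.077)
E
```

```text
t 12.3 pos [522.2 188.5  55.8] a 0.076 F [-0.1 -0.6 -0.1] w 85.0 | turn -0.001 shift [ 0.54 -0.12 -0.44]
```

send_rows([
  [[0.55,-0.1,-0.3,0,1],[0,0,0,0,1],[0,0,0,0,0.5],[0,0,0,0,0.2],[0,0,0,0,0],[0,0,0,0,0],[0,0,0,0,0],[0,0,0,0,0],[0,0,0,0,0]],
])

```text
clock: 13.08
position: [529.7, 191.3, 61.8]
ee_rot: [0.999, 0.038, -0.016, 0.008]
contact_force: [1.2, 0.3, -0.6]
gripper_width: 8.5
```

```bash
python3 - <<'E'
from h import *
plan(527.7,190.2,60,0.077)
E
```

```text
t 13.1 pos [529.7 191.3  61.8] a 0.076 F [ 1.2  0.3 -0.6] w 8.5 | turn -0.001 shift [-0.2   0.09  0.19]
```

send_rows([
  [[0,0,-0.6,0,0],[0,0,-1.0,0,0],[0,0,-1.6,0,0],[0,0,-2.0,0,0],[0,0,-2.0,0,0],[0,0,-2.0,0,0],[0,0,-2.0,0,0],[0,0,-2.0,0,0],[0,0,-1.5,0,0],[0,0,0,0,0]],
])

```text
clock: 13.92
position: [530.6, 191.6, 215.7]
ee_rot: [0.999, 0.037, -0.022, 0.01]
contact_force: [0.5, 0.1, -2.4]
gripper_width: 8.7
```

```bash
python3 - <<'E'
from h import *
plan(638,-203.7,220,0.161)
E
```

```text
t 13.9 pos [530.6 191.6 215.7] a 0.074 F [ 0.5  0.1 -2.4] w 8.7 | turn -0.087 shift [ 4.240e+00  4.075e+01 -1.000e-02]
```

send_rows([
  [[0.2,0.8,-0.3,-0.03,0],[0.5,2.0,-0.2,-0.03,0],[0.4,3.5,-0.2,-0.027,0],[0.4,3.6,-0.1,0,0],[0.4,3.6,-0.1,0,0],[0.4,3.6,-0.1,0,0],[0.4,3.6,-0.1,0,0],[0.4,3.6,0,0,0],[0.3,2.5,0,0,0],[0.2,1.5,0,0,0]],
])

```text
clock: 14.75
position: [607.0, -89.6, 221.3]
ee_rot: [0.996, 0.087, -0.029, 0.007]
contact_force: [0.3, -0.0, -2.2]
gripper_width: 8.9
```

```bash
python3 - <<'E'
from h import *
plan(638,-203.7,200,0.161)
E
```

```text
t 14.8 pos [607.  -89.6 221.3] a 0.174 F [ 0.3 -0.  -2.2] w 8.9 | turn 0.013 shift [ 1.35 11.74  2.16]
```

send_rows([
  [[0.2,2.0,0.2,0.013,0],[0.3,2.8,0.2,0,0],[0.3,2.8,0.2,0,0],[0.3,2.4,0.2,0,0],[0.2,1.4,0.2,0,0],[0,0,0,0,0],[0,0,0,0,0]],
])

```text
clock: 15.33
position: [633.5, -208.7, 200.6]
ee_rot: [0.996, 0.077, -0.037, 0.004]
contact_force: [0.5, 0.6, -1.3]
gripper_width: 9.0
```

```bash
python3 - <<'E'
from h import *
plan(638,-203.7,140,0.161)
E
```

```text
t 15.3 pos [ 633.5 -208.7  200.6] a 0.153 F [ 0.5  0.6 -1.3] w 9.0 | turn -0.008 shift [ 0.97 -0.42  6.  ]
```

send_rows([
  [[0.5,-0.3,1.0,-0.008,0],[0.4,0,1.5,0,0],[0.2,0,1.5,0,0],[0,0,1.0,0,0],[0,0,0.5,0,0],[0,0,0,0,0]],
])

```text
clock: 15.83
position: [639.5, -196.9, 139.9]
ee_rot: [0.996, 0.084, -0.038, 0.002]
contact_force: [-0.7, -0.3, -2.2]
gripper_width: 8.8
```

```bash
python3 - <<'E'
from h import *
plan(642.5,-203.7,130,0.161)
im,d=grab('top'); cv2.imwrite('pics/top3.png',cv2.resize(cv2.convertScaleAbs(im[130:270,350:480],alpha=1.7),None,fx=4,fy=4,interpolation=cv2.INTER_CUBIC))
im,d=grab('scene'); cv2.imwrite('pics/sc3.png',cv2.resize(cv2.convertScaleAbs(im[210:340,180:330],alpha=1.3),None,fx=4.5,fy=4.5,interpolation=cv2.INTER_CUBIC))
E
```

```text
t 15.8 pos [ 639.5 -196.9  139.9] a 0.169 F [-0.7 -0.3 -2.2] w 8.8 | turn 0.008 shift [0.26 0.72 0.97]
```

View pics/top3.png

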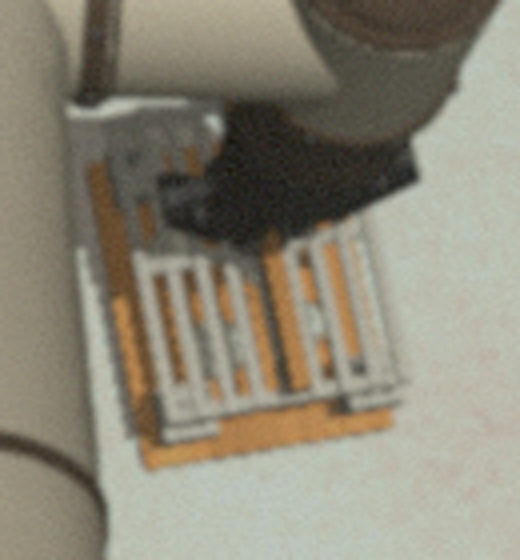

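View pics/sc3.png

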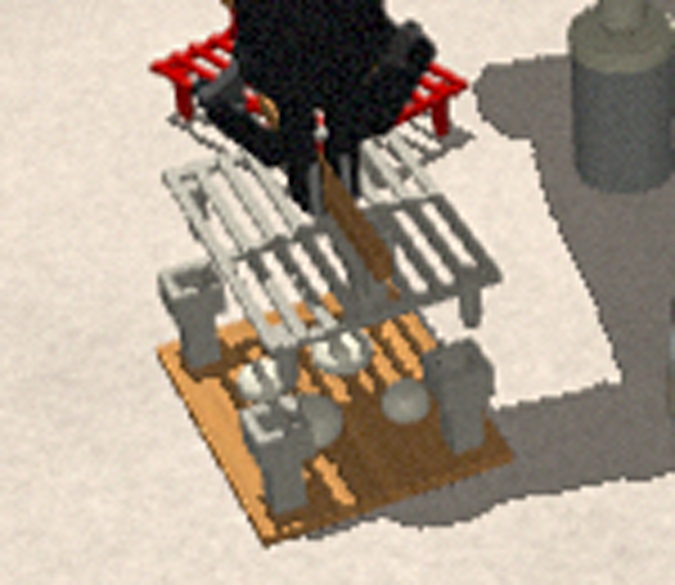

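The top view shows the deck's -x edge from (165,425) to (398,383) over the frame. The scene view shows the tier above the sockets, with its +x feet at about (285,355) and (470,322) and the matching sockets at (275,415) and (460,355). I'll get its pose from the depth data.

```bash
cat > deck.py <<'E'
from h import *
def deck(zc,tol=14,cx=640,cy=-200):
    for n in('top','scene'):
        z=np.load(f'last_{n}.npz'); d=z['d']; im=z['im'].astype(int); W=world(n,d)
        sat=im.max(-1)-im.min(-1); 
        m=(d>0)&(abs(W[...,2]-zc)<tol)&(abs(W[...,0]-cx)<115)&(abs(W[...,1]-cy)<95)&(sat<40)&(im.max(-1)>60)
        p=W[m]
        for _ in range(6):
            c=np.linalg.lstsq(np.c_[p[:,:2]-[cx,cy],np.ones(len(p))],p[:,2],rcond=None)[0]
            r=p[:,2]-np.c_[p[:,:2]-[cx,cy],np.ones(len(p))]@c; k=abs(r)<max(3,1.5*r.std()); p=p[k]
        a=.165; e=np.array([[np.cos(a),np.sin(a)],[-np.sin(a),np.cos(a)]]); q=(p[:,:2]-[638.15,-203.7])@e.T
        print(n,len(p),'slope',c.round(3),'frame-axes lo/hi pct',np.percentile(q,[0.5,2,98,99.5],axis=0).round(1).tolist())
if __name__=='__main__':
    import sys; deck(float(sys.argv[1]))
E
python3 - <<'E'
from deck import *
deck(128)
for n,f,o,L in(('top',4,(350,130),[(165,425),(398,383)]),('scene',4.5,(180,210),[(165,175),(272,348),(500,275)])):
    for x,y in L: print(n,(x,y),[ray(n,o[0]+x/f,o[1]+y/f,z).round(1)[:2].tolist() for z in(124,128,132)])
E
```

```text
top 1155 slope [-4.10000e-02  1.00000e-03  1.27679e+02] frame-axes lo/hi pct [[-83.5, -56.1], [-82.9, -55.1], [66.7, 72.9], [85.8, 73.6]]
scene 1074 slope [-4.50000e-02 -2.00000e-03  1.28431e+02] frame-axes lo/hi pct [[-83.0, -56.9], [-78.6, -56.0], [85.8, 71.9], [87.9, 73.8]]
top (165, 425) [[543.1, -145.8], [542.5, -145.3], [541.9, -144.8]]
top (398, 383) [[564.2, -268.3], [563.5, -267.4], [562.8, -266.5]]
scene (165, 175) [[560.0, -270.6], [565.9, -271.1], [571.9, -271.5]]
scene (272, 348) [[732.5, -243.2], [737.6, -243.8], [742.7, -244.3]]
scene (500, 275) [[711.2, -117.8], [716.4, -119.0], [721.6, -120.2]]
```

send_rows([
  [[0.15,0.8,0.3,0.008,0],[0,0,0.5,0,0],[0,0,0.3,0,0],[0,0,0,0,0],[0,0,0,0,0]],
])

```text
clock: 16.35
position: [644.5, -206.5, 133.0]
ee_rot: [0.996, 0.08, -0.033, 0.004]
contact_force: [0.5, -0.6, -2.7]
gripper_width: 8.5
```

```bash
python3 - <<'E'
from deck import *
plan(641.3,-205,123,0.161)
E
```

```text
t 16.4 pos [ 644.5 -206.5  133. ] a 0.161 F [ 0.5 -0.6 -2.7] w 8.5 | turn -0.0 shift [-0.23 -0.2   1.02]
```

send_rows([
  [[-0.2,-0.2,0.3,0,0],[0,0,0.4,0,0],[0,0,0.2,0,0],[0,0,0,0,0],[0,0,0,0,0]],
])

```text
clock: 16.77
position: [641.2, -205.0, 123.6]
ee_rot: [0.996, 0.08, -0.033, 0.004]
contact_force: [0.2, -0.2, -2.3]
gripper_width: 8.8
```

```bash
python3 - <<'E'
from deck import *
plan(641.3,-205,110,0.161)
grab('top'); grab('scene'); deck(115)
plan(641.3,-205,110,0.161)
E
```

```text
t 16.8 pos [ 641.2 -205.   123.6] a 0.16 F [ 0.2 -0.2 -2.3] w 8.8 | turn -0.001 shift [ 0.1  -0.    1.36]
top 1105 slope [-2.90000e-02 -3.00000e-03  1.11587e+02] frame-axes lo/hi pct [[-83.0, -64.2], [-82.3, -62.9], [6.1, 64.8], [78.3, 65.7]]
scene 1044 slope [-3.60000e-02 -1.00000e-03  1.11641e+02] frame-axes lo/hi pct [[-83.6, -65.2], [-79.7, -64.1], [86.0, 63.8], [88.2, 65.0]]
t 16.9 pos [ 641.3 -205.   123.8] a 0.16 F [ 0.2 -0.7 -3.5] w 8.5 | turn -0.001 shift [ 0.09 -0.    1.38]
```

The tier is centred to within about 1 mm, so I'll insert it now.

send_rows([
  [[0,0,0.3,0,0],[0,0,0.3,0,0],[0,0,0.3,0,0],[0,0,0,0,0]],
])

```text
clock: 17.2
position: [641.0, -205.1, 114.3]
ee_rot: [0.996, 0.08, -0.032, 0.004]
contact_force: [-0.4, -1.0, -3.4]
gripper_width: 8.8
```

```bash
python3 - <<'E'
from deck import *
plan(641.3,-205,105,0.161)
E
```

```text
t 17.2 pos [ 641.  -205.1  114.3] a 0.16 F [-0.4 -1.  -3.4] w 8.8 | turn -0.001 shift [ 0.09 -0.01  0.93]
```

send_rows([
  [[0,0,0.3,0,0],[0,0,0.3,0,0],[0,0,0.2,0,0],[0,0,0,0,0]],
])

```text
clock: 17.53
position: [640.8, -205.4, 106.7]
ee_rot: [0.996, 0.08, -0.032, 0.004]
contact_force: [-0.1, 1.6, 0.4]
gripper_width: 9.1
```

```bash
python3 - <<'E'
from deck import *
plan(641.3,-205,105,0.161)
grab('top'); grab('scene'); deck(96)
E
```

```text
t 17.5 pos [ 640.8 -205.4  106.7] a 0.161 F [-0.1  1.6  0.4] w 9.1 | turn -0.0 shift [ 0.07 -0.03  0.16]
top 1000 slope [-2.4000e-02 -3.0000e-03  9.4507e+01] frame-axes lo/hi pct [[-83.4, -65.0], [-83.0, -63.5], [4.4, 64.4], [8.4, 65.3]]
scene 1033 slope [-2.700e-02 -4.000e-03  9.469e+01] frame-axes lo/hi pct [[-84.0, -65.4], [-79.9, -64.4], [86.2, 63.3], [87.7, 64.4]]
```

send_rows([
  [[0,0,0.2,0,0],[0,0,0.2,0,0],[0,0,0.2,0,0]],
])

```text
clock: 17.88
position: [640.5, -205.7, 106.0]
ee_rot: [0.996, 0.081, -0.031, 0.005]
contact_force: [-3.2, 2.7, 6.7]
gripper_width: 9.0
```

Contact is made, so I release and back off straight up.

send_rows([
  [[0,0,0,0,0.15],[0,0,0,0,0.3],[0,0,0,0,0.6],[0,0,0,0,1],[0,0,0,0,1],[0,0,-1.0,0,1],[0,0,-2,0,1],[0,0,-3,0,1],[0,0,-3,0,1],[0,0,-2,0,1]],
])

```text
clock: 18.72
position: [645.2, -204.3, 215.4]
ee_rot: [0.996, 0.081, -0.037, 0.004]
contact_force: [1.0, -0.8, 0.5]
gripper_width: 85.0
```

```bash
python3 - <<'E'
from deck import *
plan(464.5,26,200,0.077)
grab('top'); grab('scene'); deck(93)
E
```

```text
t 18.7 pos [ 645.2 -204.3  215.4] a 0.161 F [ 1.  -0.8  0.5] w 85.0 | turn 0.084 shift [-16.09 -24.37   2.52]
top 1228 slope [1.0000e-03 1.0000e-03 9.2515e+01] frame-axes lo/hi pct [[-83.9, -65.1], [-83.0, -64.2], [27.3, 63.8], [37.6, 64.9]]
scene 1169 slope [2.0000e-03 2.0000e-03 9.2686e+01] frame-axes lo/hi pct [[-86.3, -65.6], [-82.8, -64.6], [85.6, 63.1], [86.8, 64.4]]
```

The tier is seated: level, with the deck top at 92.6 against 93 expected. Next is the canister.

send_rows([
  [[-1.0,-1.5,0,0.04,1],[-1.8,-2.7,0,0.04,1],[-2.0,-3.0,0,0,1],[-2.0,-3.0,0,0,1],[-2.0,-3.0,0,0,1],[-2.0,-3.0,0,0,1],[-2.0,-3.0,0,0,1],[-1.5,-2.5,0,0,1],[0,0,0,0,1],[0,0,0,0,1]],
])

```text
clock: 19.65
position: [477.5, 4.9, 224.2]
ee_rot: [0.999, 0.037, -0.033, 0.006]
contact_force: [0.6, -1.4, 0.5]
gripper_width: 85.7
```

```bash
python3 - <<'E'
from deck import *
plan(464.5,26,165,0.077)
E
```

```text
t 19.6 pos [477.5   4.9 224.2] a 0.073 F [ 0.6 -1.4  0.5] w 85.7 | turn -0.004 shift [-0.73 -2.26  5.96]
```

send_rows([
  [[-0.35,-1.2,0.5,0,1],[-0.35,-1.0,1.5,0,1],[0,0,1.5,0,1],[0,0,1.4,0,1],[0,0,0.5,0,1],[0,0,0,0,1],[0,0,0,0,1]],
])

```text
clock: 20.23
position: [468.5, 24.1, 170.0]
ee_rot: [0.999, 0.035, -0.031, 0.006]
contact_force: [-0.1, -0.1, 0.8]
gripper_width: 85.8
```

```bash
python3 - <<'E'
from deck import *
plan(464.3,27,108,0.077)
E
```

```text
t 20.2 pos [468.5  24.1 170. ] a 0.069 F [-0.1 -0.1  0.8] w 85.8 | turn -0.008 shift [-0.   -0.38  6.21]
```

send_rows([
  [[0,-0.35,0.8,0,1],[0,0,1.2,0,1],[0,0,1.2,0,1],[0,0,1.2,0,1],[0,0,0.9,0,1],[0,0,0.3,0,1],[0,0,0,0,1]],
])

```text
clock: 20.82
position: [469.6, 27.4, 114.2]
ee_rot: [0.999, 0.033, -0.026, 0.005]
contact_force: [0.4, 0.1, -0.8]
gripper_width: 85.3
```

```bash
python3 - <<'E'
from deck import *
plan(464.3,27,109,0.077)
E
```

```text
t 20.8 pos [469.6  27.4 114.2] a 0.067 F [ 0.4  0.1 -0.8] w 85.3 | turn -0.01 shift [-0.5  -0.01  0.54]
```

send_rows([
  [[-0.5,0,0.4,0,1],[0,0,0,0,1],[0,0,0,0,0.5],[0,0,0,0,0.2],[0,0,0,0,0],[0,0,0,0,0],[0,0,0,0,0],[0,0,0,0,0],[0,0,0,0,0]],
])

```text
clock: 21.57
position: [465.9, 27.3, 112.9]
ee_rot: [0.999, 0.034, -0.024, 0.005]
contact_force: [0.2, -0.6, -0.2]
gripper_width: 28.4
```

```bash
python3 - <<'E'
from deck import *
plan(516,185.7,160,0.077)
E
```

```text
t 21.6 pos [465.9  27.3 112.9] a 0.067 F [ 0.2 -0.6 -0.2] w 28.4 | turn -0.01 shift [  5.98 -15.37  -5.11]
```

send_rows([
  [[0,0,-0.7,0,0],[0,0,-1.2,0,0],[0,0,-1.2,0,0],[0,0,-1.2,0,0],[0.5,-1.3,-0.2,0,0],[0.8,-2.0,0,0,0],[0.8,-2.0,0,0,0],[0.8,-2.0,0,0,0],[0.8,-2.0,0,0,0],[0.8,-2.0,0,0,0]],
])

```text
clock: 22.4
position: [501.2, 146.6, 153.4]
ee_rot: [0.999, 0.029, -0.03, 0.004]
contact_force: [0.3, -0.4, -2.9]
gripper_width: 28.4
```

```bash
python3 - <<'E'
from deck import *
plan(516.3,185,145,0.067)
E
```

```text
t 22.4 pos [501.2 146.6 153.4] a 0.057 F [ 0.3 -0.4 -2.9] w 28.4 | turn -0.01 shift [ 1.81 -3.74  0.71]
```

send_rows([
  [[0.5,-1.2,0,0,0],[0.5,-1.2,0.2,0,0],[0.3,-0.6,0.3,0,0],[0,0,0,0,0],[0,0,0,0,0]],
])

```text
clock: 22.82
position: [512.5, 183.8, 144.0]
ee_rot: [0.999, 0.03, -0.032, 0.004]
contact_force: [-0.2, 0.2, -3.7]
gripper_width: 28.1
```

```bash
python3 - <<'E'
from deck import *
plan(516.3,185,125,0.067)
E
```

```text
t 22.8 pos [512.5 183.8 144. ] a 0.061 F [-0.2  0.2 -3.7] w 28.1 | turn -0.006 shift [ 0.51 -0.11  1.87]
```

send_rows([
  [[0.5,-0.1,0.5,0,0],[0,0,0.6,0,0],[0,0,0.5,0,0],[0,0,0.2,0,0],[0,0,0,0,0]],
])

```text
clock: 23.23
position: [515.3, 181.5, 123.4]
ee_rot: [0.999, 0.028, -0.033, 0.005]
contact_force: [0.0, 0.8, -3.1]
gripper_width: 28.2
```

```bash
python3 - <<'E'
from deck import *
plan(517,185,121,0.067)
E
```

```text
t 23.2 pos [515.3 181.5 123.4] a 0.057 F [ 0.   0.8 -3.1] w 28.2 | turn -0.01 shift [ 0.21 -0.34  0.22]
```

send_rows([
  [[0.2,-0.3,0,0,0],[0,0,0.15,0,0],[0,0,0.1,0,0],[0,0,0.1,0,0],[0,0,0.1,0,0]],
])

```text
clock: 23.65
position: [517.5, 184.0, 121.1]
ee_rot: [0.999, 0.029, -0.032, 0.006]
contact_force: [-2.9, 0.0, 2.8]
gripper_width: 28.6
```

send_rows([
  [[0,0,0.05,0,0],[0,0,0,0,0.4],[0,0,0,0,0.6],[0,0,0,0,1],[0,0,0,0,1],[0,0,-0.8,0,1],[0,0,-1.5,0,1],[0,0,-2,0,1],[0,0,-2,0,1],[0,0,-2,0,1]],
])

```text
clock: 24.48
position: [522.4, 184.9, 204.9]
ee_rot: [0.999, 0.029, -0.034, 0.007]
contact_force: [0.5, 0.4, -0.5]
gripper_width: 85.6
```

send_rows([
  [[-1,2,-2,0,1],[-1.5,3,-1,0,1],[-1.5,3.5,0,0,1],[-1.5,3.5,0,0,1],[-1.5,3.5,0,0,1],[-1,2,0,0,1],[0,0,0,0,1],[0,0,0,0,1]],
])

```text
clock: 25.15
position: [457.8, 1.6, 254.9]
ee_rot: [0.999, 0.031, -0.022, 0.004]
contact_force: [0.7, 0.0, -0.3]
gripper_width: 85.3
```

```bash
python3 - <<'E'
from deck import *
im,d=grab('top'); grab('scene'); deck(93)
for n in('top','scene'):
    z=np.load(f'last_{n}.npz'); d=z['d']; W=world(n,d)
    for lo,hi in((144,155),(105,120)):
        m=(d>0)&(W[...,2]>lo)&(W[...,2]<hi)&(abs(W[...,0]-514)<50)&(abs(W[...,1]-184)<50)
        print(n,lo,m.sum(),W[m].mean(0).round(1),np.median(W[m],0).round(1)) if m.any() else print(n,lo,0)
plan(0,0,0)
cv2.imwrite('pics/top4.png',cv2.resize(cv2.convertScaleAbs(im[130:310,70:560],alpha=1.7),None,fx=1.6,fy=1.6))
E
```

```text
top 1921 slope [ 2.0000e-03 -2.0000e-03  9.2448e+01] frame-axes lo/hi pct [[-83.7, -64.9], [-82.4, -63.9], [84.2, 63.8], [85.7, 64.9]]
scene 1174 slope [-2.0000e-03  0.0000e+00  9.2717e+01] frame-axes lo/hi pct [[-84.9, -65.7], [-82.4, -64.9], [85.3, 62.8], [86.9, 64.3]]
top 144 0
top 105 11 [543.8 184.2 113.1] [544.1 184.5 113.5]
scene 144 62 [516.3 181.  149.6] [516.5 181.3 149.9]
scene 105 229 [521.8 177.9 112. ] [523.9 174.8 112.4]
t 25.2 pos [458.3   2.6 254.6] a 0.064 F [-0.1  0.   0.2] w 85.2 | turn 0 shift [-44.57  -2.83  27.45]
```

View pics/top4.png

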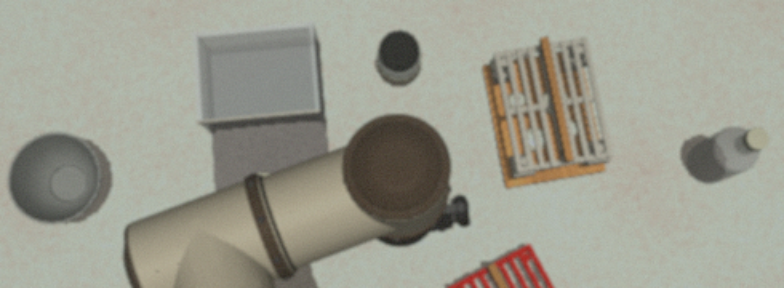

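The tier sits square on the frame at (545,110). The bowl, jar and bottle haven't moved. The arm covers the canister in this view, but the scene camera puts its knob at (516,181,150), about 3.5 mm from the disc's centre and at the right height. I'll hand the job in.

```bash
python3 -c "
from bench import job
print(job.job_done())"
```

```text
the job is handed in; nothing more can be done
None
```

The job is handed in, finished at about 25 s on the robot's clock. I set the canister aside, dragged the tier about 119 mm out from under the roof, and lifted it by its spine onto the lower frame. Then I stood the canister back on its cork disc.

**Tier:** the last check put it within about 1 mm of the frame's centre. It is level within 0.002 rad, with the deck top at 92.4–92.7 mm (93 expected), so all four posts are down in the sockets.

**Canister:** its knob is about 3.5 mm from the disc's centre and its top is at 149.7 mm (150 expected), so it is standing upright on the board.

**Bystanders:** the bowl, bottle and jar looked unmoved in the last picture, though I did not measure them again.

**Limits of these checks:** the arm hid the canister from the top camera at the end, so its final position comes from the scene camera alone. The tool also built up a lean of up to about 0.07 rad during the moves. The tier therefore went into the sockets tilted by about 0.03 rad and levelled when released.

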